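# Stack the spacer and washer on a chair swivel

### The arm

A 6-joint arm with a two-finger parallel gripper is mounted at the origin on the work surface. World frame = base frame: x ahead of the robot, y to its left, z up, the work surface at z = 0. Lengths are in m, angles in degrees, forces in N, time in s.
With the tool pointing down it reaches from about 0.375 to 0.925 m from the base axis. Payload 5.7 kg.
Tool frame: the origin (TCP) lies between the finger pads; the fingertips stand 8 mm ahead of it and the grasp point (between the pads) lies 11 mm behind it; z points along the fingers, y is the line along which they close (so a half turn about z gives the same grasp; the last joint's range is limited). The gripper opens to 88 mm and grips with 3 to 60 N. Pads are 20 mm wide; open, the fingers measure 115 mm over their backs; the gripper's body (75 mm by 178 mm) begins 61 mm behind the grasp point.
Start: joints at [-73.631, 20.558, 86.54, -0, 72.909, -6.595], TCP at [0.234, -0.552, 0.192] pointing down, gripper open.
Joint ranges: [-170.27, 170.27], [-57.76, 135], [12.27, 136.19], [-55.21, 235.2], [11.17, 155.16], [-170.74, 170.74]. Speed limits (degrees/s): [136.94, 136.94, 180, 180, 180, 180].

### API

Orientations are given as [roll, pitch, yaw] about the fixed x, y, z axes, in that order (R = Rz(yaw) Ry(pitch) Rx(roll)).
In Python, from bench import status, cams, bot gives the robot as it stands.
- The arm moves only by the shell command python3 -m crank 'ROWS' [FORCE]. ROWS is JSON, a list that holds one entry, the list of rows, each a list of 7 numbers: the turn, a rotation vector about the world's x, y, z in rad, then the shift along the world's x, y, z in m, then the gripper's target within -1 to 1 (fully open at 1, half-way at 0, shut at -1). In form: [[[rx, ry, rz, dx, dy, dz, grip], ...]]. A call has 1 to 10 rows; each row is the pose to reach, as a shift and turn from the pose commanded when the call began; what a row does not reach only later rows make up. A row lasts 1/12 s, in which the tool goes at most 41.7 mm and 7.16 degrees, less where a joint would pass 70% of its speed; a pose out of reach is approached as far as the arm can. A call with a gripper value outside its range is refused whole. The fingers move at their own pace and stop on an object; FORCE is the grip in N (left out, the last holds). Time passes only in rows, so rows that repeat a pose let the fingers close. It gives the time, the measured TCP pose, the force, the opening and the grip force at its end, in the units of the state.
- status.sense(): the state, without advancing time (a new reading comes with each control period).
- cams.snapshot(name): name is "side" or "top"; returns (picture, depth): 420x560x3 uint8, blue, green, red; 420x560 float32, m along the optical axis (not along the pixel's ray), 0 where there is no reading.
- cams.camera_model(name): a dict with "fx", "fy", "cx", "cy" (pixels), "dist_coeffs" ([k1, k2, p1, p2, k3] as OpenCV has them; the pictures are not rectified), "view" (4x4, takes a point from world to camera coordinates). Camera axes: x right, y down, z forward; pixel columns grow to the right and rows downward; lengths in m; the calibration is good to about 2 mm. A picture is of the moment at which its call begins. camera_model takes no time and is no camera call.
- bot.hand_in(): hands the job in; it is judged then, once.
The state is a dict: "time_s": time; "q": joint angles; "joint_vel": joint speeds; "joint_torque": joint torques, N m; "position": TCP position; "ee_rot": TCP orientation; "ft_force": force on the tool from outside, world axes, zero at the start; "moment": the same for the moment, N m; "finger_gap": finger opening in m; "grip_force": force on a finger pad.
Only numpy, scipy, OpenCV 4.12 (cv2) and the standard library are available. Lean on these libraries where they do the work, as an engineer would, in place of code of your own. Each camera call takes 0.05 s, during which the arm holds its last target. There are 200 camera calls.

### The job

Get the chair swivel on the bench ready for its retaining cap, which is fitted later: put the tall aluminium spacer sleeve over the upright spindle first, right down on the bearing, then lay the wide steel washer with the large hole over the spindle on top of it. Let go of both, each lying level.

Things in the scene. Friction and masses are not known exactly. Their poses are not given: they have to be found in the camera images.
- swivel: chair swivel, fixed to the bench: a round dark steel flange, diameter 160 mm, 12 mm thick, with four screw heads; on its centre lies a steel thrust bearing, diameter 50 mm, whose top is 26 mm above the bench, and from it rises a steel spindle of diameter 16 mm, whose top 18 mm taper to diameter 6 mm at its tip, 100 mm above the bench. Origin at the centre of the flange's underside, on the bench; z up, along the spindle.
- spindle_tip (a point): tip of the swivel's spindle, on its axis, 100 mm above the bench
- sleeve: tall spacer sleeve, a loose aluminium tube standing upright on the bench: outer diameter 44 mm, hole 26 mm right through, 40 mm high, 80 to 150 g. Origin on its axis at its underside, z up along the axis. A lookalike sleeve of the same diameters is only 20 mm high.
- washer: wide washer, a loose steel ring lying flat on the bench: outer diameter 52 mm, hole 26 mm, 10 mm thick, 80 to 170 g. Origin on its axis at its underside, z up along the axis. A lookalike washer is only 34 mm across with a 12 mm hole.
Not all that is in view belongs to the job. Leave any orange or purple look-alike of the sleeve alone.

How it is judged:
By the outcome, as a careful person would: the job done as asked, in the order asked, and still so for the second after the job is handed in, with the robot touching nothing.
It also fails if it takes over 64 s, if anything falls off the work surface, if the arm or the gripper's body presses on something with over 40 N, if the wrist force passes 120 N, or if a joint passes its speed limit or range.

## Working session

There is one attempt and no reset: what is moved stays moved. The work goes in short steps, Python scripts to look and compute and a shell command to move; the robot and the scene stay as the last step left them, time stands still between calls to the robot, and variables do not carry over. Pictures are saved under pics/ and viewed, at most 10 in all, crops included, and the job is handed in when it is done.

```bash
mkdir -p pics; ls
python3 - <<'E'
from bench import status,cams
import cv2,numpy as np
s=status.sense();print({k:s[k] for k in('time_s','position','ee_rot','finger_gap','ft_force')})
a=[]
for n in('top','side'):
    p,d=cams.snapshot(n);cv2.imwrite(f'pics/{n}0.png',p);np.save(f'{n}0.npy',d);m=cams.camera_model(n);print(n,m)
E
```

```text
pics
{'time_s': 0.0, 'position': array([ 0.23385386, -0.55175331,  0.19103727]), 'ee_rot': array([-1.79898215e+02, -9.29154794e-03,  2.29628728e+01]), 'finger_gap': 0.08797694356788194, 'ft_force': array([-0.0329562 , -0.2942688 , -0.33447783])}
top {'fx': 505.12723309388093, 'fy': 505.12723309388093, 'cx': 271.19639539772015, 'cy': 211.4024359957926, 'dist_coeffs': array([-0.10806281,  0.        ,  0.        ,  0.        ,  0.        ]), 'view': array([[-0.00562257, -0.99936471, -0.03519335,  0.02681007],
       [-0.99823354,  0.00769084, -0.0589123 ,  0.55321237],
       [ 0.05914554,  0.03479995, -0.99764261,  0.98647215],
       [ 0.        ,  0.        ,  0.        ,  1.        ]])}
side {'fx': 462.72056284764625, 'fy': 462.72056284764625, 'cx': 277.0600155147022, 'cy': 212.1626519249897, 'dist_coeffs': array([-0.06616873,  0.        ,  0.        ,  0.        ,  0.        ]), 'view': array([[ 0.97040186, -0.24025047, -0.0244939 , -0.54186721],
       [-0.14809233, -0.51189343, -0.84618779,  0.14626982],
       [ 0.19075874,  0.82476956, -0.53232158,  0.86149347],
       [ 0.        ,  0.        ,  0.        ,  1.        ]])}
```

View pics/top0.png

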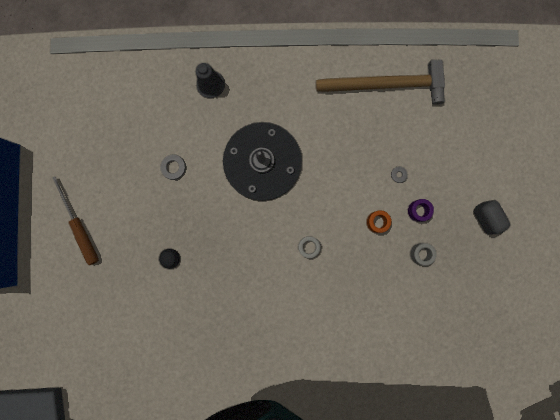

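View pics/side0.png

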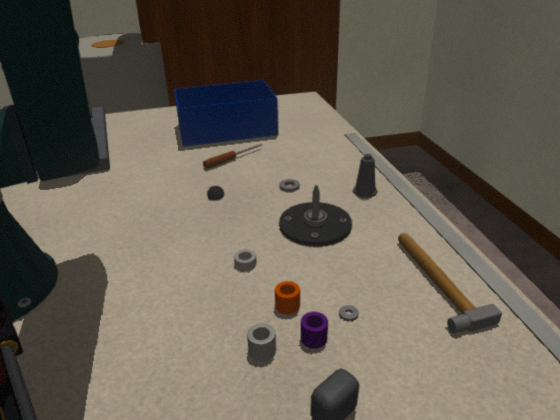

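The top view shows, with the side view in brackets:
- Grey rings: (424,254) [262,342], (310,247) [245,260], (173,167) [289,185] and (399,174) [348,313].
- Swivel at (262,160) [316,222].
- Orange ring at (380,222) and purple ring at (421,210), both to be left alone.

By description, the tall grey sleeve is top (424,254), since it looks clearly taller in the side view than (310,247). The wide washer is (173,167), since (399,174) is small. I'll confirm both with heights and diameters, plus one enlarged crop.

```bash
cat > h.py <<'E'
from bench import status,cams
import cv2,numpy as np
def ray(n,uv):
    m=cams.camera_model(n);K=np.array([[m['fx'],0,m['cx']],[0,m['fy'],m['cy']],[0,0,1]])
    x=cv2.undistortPoints(np.float64(uv).reshape(-1,1,2),K,m['dist_coeffs']).reshape(-1,2)
    R=m['view'][:3,:3];t=m['view'][:3,3]
    return -R.T@t,np.c_[x,np.ones(len(x))]@R      # origin, directions (unit optical-axis depth)
def plane(n,uv,z):
    o,d=ray(n,uv);return o+d*((z-o[2])/d[:,2])[:,None]
def cloud(n,dep):
    v,u=np.mgrid[:420,:560];o,d=ray(n,np.c_[u.ravel(),v.ravel()])
    return (o+d*dep.reshape(-1,1)).reshape(420,560,3)
def proj(n,p):
    m=cams.camera_model(n);K=np.array([[m['fx'],0,m['cx']],[0,m['fy'],m['cy']],[0,0,1]])
    return cv2.projectPoints(np.float64(p).reshape(-1,1,3),cv2.Rodrigues(m['view'][:3,:3])[0],m['view'][:3,3],K,m['dist_coeffs'])[0].reshape(-1,2)
E
python3 - <<'E'
from h import *
T={'tall':((424,254),(262,342)),'short':((310,247),(245,260)),'wide':((173,167),(289,185)),'small':((399,174),(348,313)),'swivel':((262,160),(316,205)),'orange':((380,222),(288,298)),'purple':((421,210),(314,330))}
im={n:cv2.imread(f'pics/{n}0.png') for n in('top','side')};D={n:np.load(n+'0.npy') for n in im}
rows=[]
for i,n in enumerate(im):
    C=cloud(n,D[n]);r=[]
    for k,v in T.items():
        u,w=v[i]
        c=C[w-28:w+29,u-28:u+29].reshape(-1,3);c=c[np.isfinite(c).all(1)]
        bz=np.median(c[:,2]) if k!='swivel' else 0
        zt=np.percentile(c[:,2],99);top=c[c[:,2]>max(zt-.006,bz+.004)]
        if len(top): print(n,k,'ztop %.4f bench %.4f'%(zt,bz),'mid',((top.max(0)+top.min(0))/2).round(4),'ext',np.ptp(top,axis=0).round(4),len(top))
        if k in('tall','short','wide','small','swivel'):r.append(cv2.resize(im[n][w-25:w+25,u-25:u+25],(160,160),interpolation=cv2.INTER_CUBIC))
    rows.append(np.hstack(r))
cv2.imwrite('pics/crop0.png',np.vstack(rows))
E
```

```text
top tall ztop 0.0417 bench -0.0002 mid [ 0.4709 -0.1543  0.5267] ext [0.0462 0.2851 0.9819] 269
top short ztop 0.0219 bench -0.0003 mid [ 0.4834 -0.0424  0.5168] ext [0.0415 0.0611 1.0018] 252
top wide ztop 0.0129 bench 0.0001 mid [0.5834 0.1191 0.5123] ext [0.1787 0.2618 1.0108] 373
top small ztop 0.0397 bench -0.0001 mid [ 0.5342 -0.1464  0.5257] ext [0.0804 0.2693 0.9839] 58
top swivel ztop 0.0920 bench 0.0000 mid [0.5781 0.0174 0.5519] ext [0.1681 0.0583 0.9316] 52
top orange ztop 0.0425 bench -0.0000 mid [ 0.5236 -0.1104  0.5271] ext [0.0592 0.1973 0.9812] 272
top purple ztop 0.0418 bench 0.0000 mid [ 0.5341 -0.1523  0.5268] ext [0.0801 0.281  0.9818] 263
side tall ztop 0.0414 bench 0.0009 mid [ 0.4356 -0.5096  0.3022] ext [0.1049 0.5125 0.5337] 397
side short ztop 0.0206 bench -0.0002 mid [ 0.4429 -0.3977  0.2919] ext [0.1196 0.7363 0.5544] 225
side wide ztop 0.0876 bench 0.0000 mid [ 0.5202 -0.3591  0.3255] ext [0.2741 0.8135 0.4872] 49
side small ztop 0.0408 bench 0.0007 mid [ 0.4774 -0.5118  0.302 ] ext [0.1885 0.5082 0.5341] 125
side swivel ztop 0.0900 bench 0.0000 mid [ 0.5221 -0.3591  0.3266] ext [0.2779 0.8135 0.485 ] 55
side orange ztop 0.0417 bench 0.0009 mid [ 0.472  -0.4666  0.3024] ext [0.1777 0.5985 0.5333] 462
side purple ztop 0.0417 bench 0.0010 mid [ 0.4774 -0.5079  0.3024] ext [0.1885 0.5159 0.5333] 374
```

View pics/crop0.png

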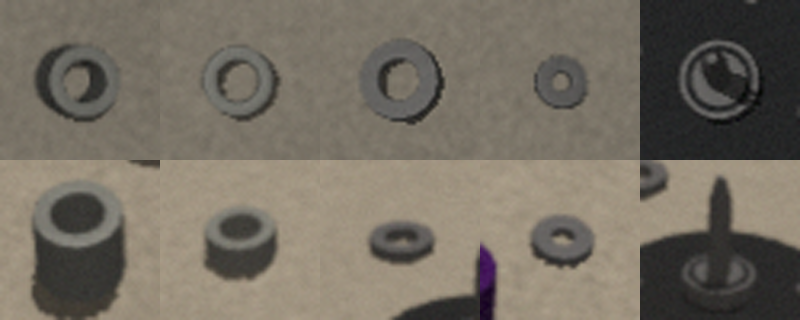

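The crop confirms that the first ring is the 40 mm grey sleeve (depth top 41 mm, against 21 mm for the short one). The third is the wide, large-holed washer, and the fourth is the small one. Next I'll measure precise centres.

Run:
```python
from h import *
im={n:cv2.imread(f'pics/{n}0.png') for n in('top','side')};D={n:np.load(n+'0.npy') for n in im}
def face(n,k,uv,lo,hi,z):
    C=cloud(n,D[n]);u,w=uv
    ok=(D[n]>.1)&(C[...,2]>lo)&(C[...,2]<hi);b=np.zeros_like(ok);b[w-22:w+23,u-22:u+23]=1
    m=(ok&b).astype(np.uint8);m=max(cv2.findContours(m,0,1)[0],key=cv2.contourArea)
    p=plane(n,m.reshape(-1,2),z)[:,:2];h=p.astype(np.float32)*1000
    (c,r)=cv2.minEnclosingCircle(h);e=cv2.fitEllipse(h)
    print(n,k,'circ',np.round(c,1),round(2*r,1),'ell',np.round(e[0],1),np.round(e[1],1))
face('top','tall',(424,254),.033,.06,.04);face('side','tall',(262,335),.033,.06,.04)
face('top','wide',(173,167),.005,.03,.01);face('side','wide',(289,185),.005,.03,.01)
face('top','bearing',(262,160),.019,.035,.026)
for n,s,z in(('top',(262,160),.012),('side',(316,222),.012)):
    g=cv2.cvtColor(im[n],6);b=np.zeros_like(g);u,w=s;b[w-50:w+50,u-55:u+55]=1
    m=((g<75)&(b>0)).astype(np.uint8);m=cv2.morphologyEx(m,cv2.MORPH_OPEN,np.ones((5,5)));c=max(cv2.findContours(m,0,1)[0],key=cv2.contourArea)
    h=cv2.convexHull(plane(n,c.reshape(-1,2),z)[:,:2].astype(np.float32)*1000)
    print(n,'flange',cv2.minEnclosingCircle(h),cv2.fitEllipse(h))
    C=cloud(n,D[n]);q=C[(D[n]>.1)&(C[...,2]>.04)&(b>0)&(C[...,2]<.12)]
    q=q[np.hypot(*(q[:,:2]-[.65,.02]).T)<.06]
    print('spindle pts',len(q),q.mean(0).round(4),q.max(0).round(4),q.min(0).round(4))
print(proj('top',[[.65,.03,.1]]),proj('side',[[.65,.03,.1]]))
```

```text
top tall circ [ 468.3 -273.7] 45.7 ell [ 467.5 -274. ] [39.7 44.6]
side tall circ [ 466.  -278.6] 49.5 ell [ 465.6 -278.4] [42.8 48.4]
top wide circ [646.8 223.9] 53.2 ell [646.7 224.5] [50.5 51. ]
side wide circ [644.4 218.5] 58.4 ell [644.7 218.8] [49.1 54.1]
top bearing circ [656.1  41. ] 50.7 ell [655.9  41.4] [47.5 49.2]
top flange ((654.7010498046875, 42.099578857421875), 81.13751983642578) ((655.29052734375, 41.33298873901367), (158.91917419433594, 161.49440002441406), 121.44233703613281)
spindle pts 84 [0.6536 0.0407 0.0811] [0.6624 0.0489 0.1017] [0.6486 0.0337 0.0404]
side flange ((662.4910278320312, 60.24811935424805), 115.25199890136719) ((659.7744140625, 54.02890396118164), (154.16453552246094, 232.67825317382812), 159.19786071777344)
spindle pts 168 [0.6541 0.036  0.0701] [0.6618 0.0477 0.1007] [0.6476 0.0319 0.0408]
[[265.56189487 156.22783734]] [[315.34787347 188.01887542]]
```

Measured positions (m):

| Item | x | y |
|---|---|---|
| Sleeve | 0.4675 | -0.274 |
| Washer | 0.6467 | 0.2243 |
| Spindle axis | 0.6555 | 0.0413 |

The current yaw clears the neighbouring rings. I'll move above the sleeve.

```bash
python3 -m crank '[[[0,0,0,0.025,0.03,-0.008,1],[0,0,0,0.05,0.06,-0.016,1],[0,0,0,0.075,0.09,-0.024,1],[0,0,0,0.1,0.12,-0.032,1],[0,0,0,0.125,0.15,-0.04,1],[0,0,0,0.15,0.18,-0.048,1],[0,0,0,0.175,0.21,-0.056,1],[0,0,0,0.2,0.24,-0.064,1],[0,0,0,0.22,0.265,-0.07,1],[0,0,0,0.2335,0.278,-0.072,1]]]' 20; python3 -m crank '[[[0,0,0,0,0,0,1],[0,0,0,0,0,0,1]]]'
python3 - <<'E'
from h import *
p,d=cams.snapshot('top');cv2.imwrite('pics/top1.png',p[150:350,300:560])
print(status.sense()['position'])
E
```

```text
time_s: 0.93
position: [0.468, -0.2705, 0.1185]
ee_rot: [-179.8, 0.0, 23.1]
ft_force: [-0.1, 0.1, -0.5]
finger_gap: 0.0877
grip_force: 0.0
time_s: 1.1
position: [0.4677, -0.2737, 0.1194]
ee_rot: [-180.0, 0.0, 23.1]
ft_force: [0.6, -0.3, -0.2]
finger_gap: 0.0876
grip_force: 0.0
[ 0.46724624 -0.27456724  0.11965902]
```

```bash
python3 -m crank '[[[0,0,0,0,0,-0.03,1],[0,0,0,0,0,-0.055,1],[0,0,0,0,0,-0.075,1],[0,0,0,0,0,-0.09,1],[0,0,0,0,0,-0.1,1],[0,0,0,0,0,-0.103,1],[0,0,0,0,0,-0.103,1]]]'; python3 -m crank '[[[0,0,0,0,0,0,-0.3],[0,0,0,0,0,0,-0.3],[0,0,0,0,0,0,-0.3],[0,0,0,0,0,0,-0.3],[0,0,0,0,0,0,-0.3],[0,0,0,0,0,0,-0.3],[0,0,0,0,0,0,-0.3],[0,0,0,0,0,0,-0.3]]]' 20
```

```text
time_s: 1.73
position: [0.4668, -0.2751, 0.0165]
ee_rot: [-179.9, 0.0, 22.9]
ft_force: [-0.6, -0.3, 0.5]
finger_gap: 0.088
grip_force: 0.0
time_s: 2.4
position: [0.4676, -0.2743, 0.0169]
ee_rot: [-180.0, -0.0, 23.0]
ft_force: [1.0, -0.3, -0.2]
finger_gap: 0.0382
grip_force: 0.0
```

Run:
```python
from h import *
s=status.sense();print(s['finger_gap'],s['grip_force'],s['position'])
a,_=cams.snapshot('top');b,_=cams.snapshot('side')
cv2.imwrite('pics/g1.png',np.hstack([cv2.resize(a[180:320,340:500],None,fx=2.4,fy=2.4),cv2.resize(b[250:390,180:340],None,fx=2.4,fy=2.4)]))
```

```text
0.03821150213843863 0.0 [ 0.46761584 -0.27434907  0.01689187]
```

View pics/g1.png

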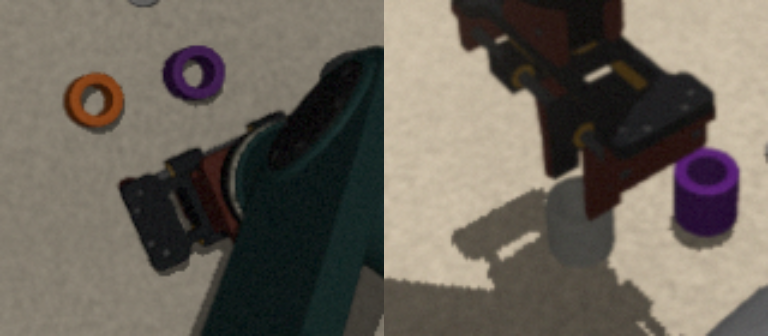

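The side view shows the sleeve still standing at its original place, with the fingers apparently higher than their reported height. I'll check where the fingertips should project.

Run:
```python
from h import *
s=status.sense();p=s['position'];y=np.array([.39,-.92,0])
for g in(.019,.022):
  for z in(-.008,0,.03):
    for sg in(1,-1):
        q=p+sg*y*g+[0,0,z];uv=proj('side',q)[0];ut=proj('top',q)[0];print(g,z,sg,'sidecrop',((uv-[180,250])*2.4+[384,0]).round(),'topcrop',((ut-[340,180])*2.4).round())
print('sleeve top/bottom',[((proj('side',[[.4675,-.274,z]])[0]-[180,250])*2.4+[384,0]).round() for z in(0,.04)])
print(s['q'])
b,d=cams.snapshot('side');C=cloud('side',d)
for v,u in((300+25,275),(335,272),(320,255),(270+50,262),(335,262),(345,262)):print(u,v,C[v,u].round(4))
```

```text
0.019 -0.008 1 sidecrop [600. 249.] topcrop [215. 167.]
0.019 -0.008 -1 sidecrop [566. 214.] topcrop [173. 186.]
0.019 0 1 sidecrop [599. 241.] topcrop [217. 167.]
0.019 0 -1 sidecrop [565. 206.] topcrop [176. 186.]
0.019 0.03 1 sidecrop [598. 208.] topcrop [228. 168.]
0.019 0.03 -1 sidecrop [563. 173.] topcrop [185. 187.]
0.022 -0.008 1 sidecrop [602. 252.] topcrop [218. 166.]
0.022 -0.008 -1 sidecrop [563. 211.] topcrop [170. 187.]
0.022 0 1 sidecrop [602. 244.] topcrop [221. 166.]
0.022 0 -1 sidecrop [563. 203.] topcrop [172. 187.]
0.022 0.03 1 sidecrop [600. 211.] topcrop [231. 167.]
0.022 0.03 -1 sidecrop [560. 170.] topcrop [181. 189.]
sleeve top/bottom [array([583., 240.]), array([580., 197.])]
[-3.77089649e+01  2.85391255e+01  1.03664761e+02  2.43785197e-03
  4.78059979e+01  2.93186035e+01]
275 325 [ 0.47   -0.3608  0.1416]
272 335 [ 0.4788 -0.296   0.0538]
255 320 [ 0.4604 -0.261   0.0554]
262 320 [ 0.48   -0.2112  0.0016]
262 335 [ 0.4697 -0.2616  0.0205]
262 345 [ 0.4629 -0.2962  0.0371]
```

Run:
```python
from h import *
b,d=cams.snapshot('side');C=cloud('side',d);s=status.sense();print(s['position'],s['finger_gap'],s['ft_force'])
for u in(266,269,272):
  print(u,[(v,)+tuple((C[v,u]*1000).round().astype(int)) for v in range(318,360,3)])
cv2.imwrite('pics/g2.png',cv2.resize(b[250:370,200:340],None,fx=5,fy=5,interpolation=2))
```

```text
[ 0.46756684 -0.27437507  0.01677731] 0.030692675257397287 [-0.66816269 -0.70257212 -0.20229397]
266 [(318, np.int64(470), np.int64(-302), np.int64(97)), (321, np.int64(470), np.int64(-302), np.int64(91)), (324, np.int64(470), np.int64(-301), np.int64(84)), (327, np.int64(469), np.int64(-301), np.int64(78)), (330, np.int64(469), np.int64(-301), np.int64(72)), (333, np.int64(469), np.int64(-299), np.int64(63)), (336, np.int64(469), np.int64(-302), np.int64(60)), (339, np.int64(469), np.int64(-300), np.int64(52)), (342, np.int64(469), np.int64(-295), np.int64(40)), (345, np.int64(469), np.int64(-298), np.int64(37)), (348, np.int64(468), np.int64(-298), np.int64(30)), (351, np.int64(468), np.int64(-296), np.int64(22)), (354, np.int64(468), np.int64(-297), np.int64(17)), (357, np.int64(468), np.int64(-296), np.int64(9))]
269 [(318, np.int64(474), np.int64(-302), np.int64(95)), (321, np.int64(474), np.int64(-303), np.int64(90)), (324, np.int64(475), np.int64(-298), np.int64(80)), (327, np.int64(475), np.int64(-297), np.int64(73)), (330, np.int64(474), np.int64(-297), np.int64(67)), (333, 
[... 494 characters left out ...]
4(-355), np.int64(149)), (321, np.int64(468), np.int64(-353), np.int64(142)), (324, np.int64(479), np.int64(-297), np.int64(78)), (327, np.int64(479), np.int64(-296), np.int64(70)), (330, np.int64(479), np.int64(-296), np.int64(64)), (333, np.int64(479), np.int64(-297), np.int64(59)), (336, np.int64(478), np.int64(-297), np.int64(53)), (339, np.int64(479), np.int64(-292), np.int64(41)), (342, np.int64(479), np.int64(-294), np.int64(36)), (345, np.int64(479), np.int64(-294), np.int64(30)), (348, np.int64(479), np.int64(-292), np.int64(21)), (351, np.int64(478), np.int64(-294), np.int64(16)), (354, np.int64(478), np.int64(-295), np.int64(11)), (357, np.int64(478), np.int64(-294), np.int64(4))]
```

View pics/g2.png

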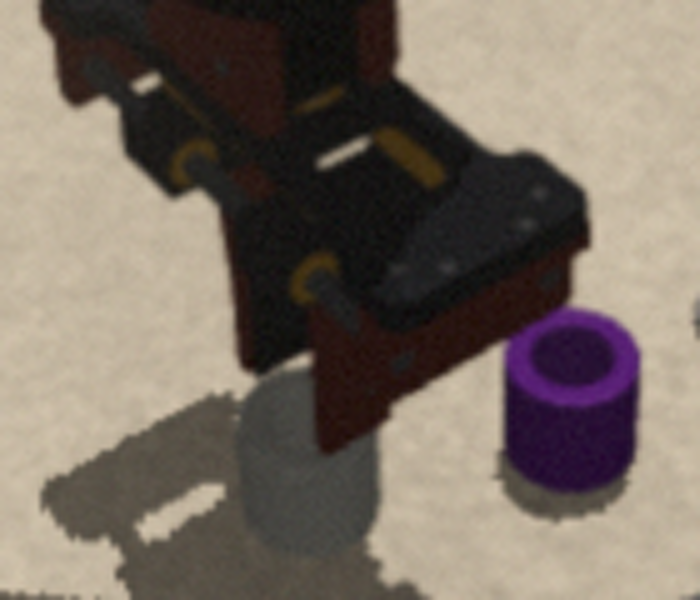

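The picture shows the fingertips ending near side pixel (264,340) at z≈0.045, closed above the sleeve. The true tips are therefore 30–40 mm higher than the reported pose implies. The sleeve is untouched at (262,342). I'll open and measure the tip height directly.

```bash
python3 -m crank '[[[0,0,0,0,0,0,1],[0,0,0,0,0,0,1],[0,0,0,0,0,0,1],[0,0,0,0,0,0,1],[0,0,0,0,0,0,1],[0,0,0,0,0,0,1],[0,0,0,0,0,0,1],[0,0,0,0,0,0,1]]]' 20
cat > tips.py <<'E'
from h import *
b,d=cams.snapshot('side');C=cloud('side',d);s=status.sense();p=s['position'];g=s['finger_gap']
yaw=np.radians(s['ee_rot'][2]);y=np.array([np.sin(yaw),-np.cos(yaw)]);x=np.array([np.cos(yaw),np.sin(yaw)])
r=C[...,:2]-p[:2];a=r@x;c=r@y
print(p.round(4),g)
for sg in(1,-1):
    m=(d>.1)&(abs(a)<.014)&(sg*c>g/2-.006)&(sg*c<g/2+.03)&(C[...,2]>.004)&(C[...,2]<.2)
    q=C[m];print('finger',sg,len(q),'z pct',np.percentile(q[:,2],[0,2,5,10,50]).round(4) if len(q) else '', 'c',np.percentile(sg*c[m],[5,50,95]).round(4) if len(q) else '')
E
python3 tips.py
python3 - <<'E'
from h import *
b,d=cams.snapshot('side');cv2.imwrite('pics/g3.png',cv2.resize(b[200:380,160:360],None,fx=3,fy=3,interpolation=2))
E
```

```text
time_s: 3.27
position: [0.4676, -0.2744, 0.0168]
ee_rot: [-180.0, 0.0, 23.0]
ft_force: [-0.4, 0.2, 0.3]
finger_gap: 0.0805
grip_force: 0.0
[ 0.4676 -0.2744  0.0168] 0.08474226168798092
finger 1 457 z pct [0.0472 0.0507 0.0527 0.0553 0.0802] c [0.0441 0.0503 0.0702]
finger -1 494 z pct [0.048  0.0498 0.0527 0.0561 0.0852] c [0.0395 0.0411 0.0597]
```

View pics/g3.png

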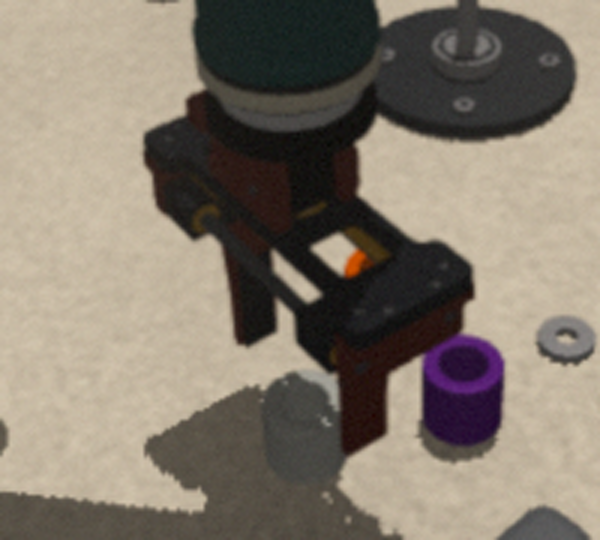

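The open fingers show clearly, with tips at z≈0.048 instead of 0.009, so the true tool is about 38 mm above the reported pose. I'll lower it in part and re-measure, to tell a fixed offset from a scale error.

```bash
python3 -m crank '[[[0,0,0,0,0,-0.008,1],[0,0,0,0,0,-0.016,1],[0,0,0,0,0,-0.022,1],[0,0,0,0,0,-0.025,1],[0,0,0,0,0,-0.025,1],[0,0,0,0,0,-0.025,1]]]' 20
python3 tips.py
```

```text
time_s: 3.87
position: [0.4673, -0.2742, -0.0087]
ee_rot: [-179.9, 0.0, 23.0]
ft_force: [0.3, -0.1, 0.2]
finger_gap: 0.0879
grip_force: 0.0
[ 0.4675 -0.2744 -0.0084] 0.08744879388825595
finger 1 473 z pct [0.0231 0.0251 0.0273 0.0314 0.0619] c [0.0465 0.0544 0.072 ]
finger -1 449 z pct [0.0223 0.0243 0.026  0.0299 0.0591] c [0.0431 0.0451 0.0603]
```

It's a constant offset: tip z ≈ reported z + 0.031. I'll go down another 14 mm, which puts the tips at about 9 mm, then grip.

```bash
python3 -m crank '[[[0,0,0,0,0,-0.006,1],[0,0,0,0,0,-0.011,1],[0,0,0,0,0,-0.014,1],[0,0,0,0,0,-0.014,1]]]' 20; python3 -m crank '[[[0,0,0,0,0,0,-0.3],[0,0,0,0,0,0,-0.3],[0,0,0,0,0,0,-0.3],[0,0,0,0,0,0,-0.3],[0,0,0,0,0,0,-0.3],[0,0,0,0,0,0,-0.3],[0,0,0,0,0,0,-0.3],[0,0,0,0,0,0,-0.3],[0,0,0,0,0,0,-0.3],[0,0,0,0,0,0,-0.3]]]' 20
```

```text
time_s: 4.25
position: [0.467, -0.274, -0.023]
ee_rot: [-179.9, 0.0, 23.0]
ft_force: [0.2, -0.3, -0.7]
finger_gap: 0.0877
grip_force: 0.0
time_s: 5.08
position: [0.4676, -0.2744, -0.0221]
ee_rot: [-180.0, -0.0, 23.0]
ft_force: [-0.1, 0.1, 1.6]
finger_gap: 0.0444
grip_force: 20.0
```

Gripped: gap 44 mm, 20 N. Lifting 130 mm, then carrying over the spindle.

```bash
python3 -m crank '[[[0,0,0,0,0,0.01,-0.3],[0,0,0,0,0,0.03,-0.3],[0,0,0,0,0,0.055,-0.3],[0,0,0,0,0,0.08,-0.3],[0,0,0,0,0,0.105,-0.3],[0,0,0,0,0,0.122,-0.3],[0,0,0,0,0,0.13,-0.3],[0,0,0,0,0,0.13,-0.3]]]' 25
python3 -m crank '[[[0,0,0,0.008,0.013,0,-0.3],[0,0,0,0.025,0.042,0,-0.3],[0,0,0,0.045,0.076,0,-0.3],[0,0,0,0.065,0.11,0,-0.3],[0,0,0,0.085,0.144,0,-0.3],[0,0,0,0.105,0.178,0,-0.3],[0,0,0,0.125,0.21,0,-0.3],[0,0,0,0.145,0.244,0,-0.3],[0,0,0,0.163,0.275,0,-0.3],[0,0,0,0.175,0.295,0,-0.3]]]'
python3 -m crank '[[[0,0,0,0.009,0.014,0,-0.3],[0,0,0,0.0125,0.02,0,-0.3],[0,0,0,0.0125,0.02,0,-0.3],[0,0,0,0.0125,0.02,0,-0.3]]]'
python3 - <<'E'
from h import *
b,d=cams.snapshot('side');a,_=cams.snapshot('top');print(status.sense()['position'])
cv2.imwrite('pics/s4.png',np.hstack([cv2.resize(a[60:260,160:360],(400,400)),cv2.resize(b[80:280,220:420],(400,400))]))
E
```

```text
time_s: 5.75
position: [0.4687, -0.2753, 0.11]
ee_rot: [179.8, -0.1, 23.0]
ft_force: [0.2, -0.6, -0.4]
finger_gap: 0.0438
grip_force: 25.0
time_s: 6.58
position: [0.6429, 0.0241, 0.106]
ee_rot: [-179.9, 0.1, 23.1]
ft_force: [0.8, 0.2, -1.4]
finger_gap: 0.0439
grip_force: 25.0
time_s: 6.92
position: [0.654, 0.0397, 0.107]
ee_rot: [-180.0, 0.1, 23.0]
ft_force: [-0.9, -0.4, -1.4]
finger_gap: 0.0444
grip_force: 25.0
[0.65404279 0.0390366  0.1074707 ]
```

View pics/s4.png

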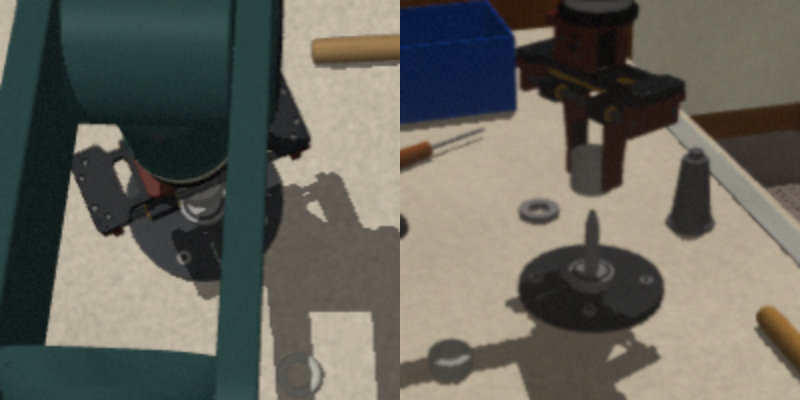

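The side view shows the sleeve held level above the spindle: sleeve column about 588, spindle about 592 in the crop. I'll measure the remaining sideways error.

Run:
```python
from h import *
b,d=cams.snapshot('side');print(status.sense()['position'])
C=cloud('side',d)
print('spindle axis proj',proj('side',[[.6555,.0413,z] for z in(.1,.09,.05,.13,.15,.17)]).round(1).tolist())
g=cv2.cvtColor(b,6)
for v in(158,162,166,170,173,176):print(v,g[v,298:336].tolist())
for v in(190,196,202,208):print(v,g[v,306:328].tolist())
m=(d>.1)&(C[...,2]>.125);q=C[150:176,305:321][m[150:176,305:321]]
print([(v,(C[v,314]*1000).round().tolist()) for v in range(150,182,3)])
```

```text
[0.65424181 0.0390642  0.10769791]
spindle axis proj [[316.2, 185.1], [316.1, 189.3], [315.7, 205.5], [316.5, 172.3], [316.7, 163.6], [316.9, 154.6]]
158 [168, 167, 171, 169, 152, 98, 45, 51, 59, 61, 65, 65, 65, 65, 64, 67, 68, 66, 68, 68, 68, 65, 55, 38, 29, 27, 31, 31, 30, 34, 28, 29, 33, 57, 130, 170, 172, 171]
162 [166, 170, 173, 169, 153, 98, 41, 49, 61, 61, 63, 64, 69, 69, 68, 68, 69, 69, 71, 70, 65, 67, 59, 40, 29, 30, 29, 34, 33, 31, 32, 34, 36, 84, 143, 166, 170, 174]
166 [166, 170, 166, 167, 169, 148, 108, 76, 63, 64, 70, 69, 66, 65, 61, 68, 68, 65, 66, 65, 69, 69, 53, 36, 33, 32, 34, 32, 31, 33, 27, 32, 43, 102, 153, 171, 170, 172]
170 [171, 170, 172, 170, 169, 168, 151, 113, 69, 64, 66, 70, 66, 70, 69, 67, 67, 66, 70, 70, 69, 69, 54, 37, 30, 34, 28, 31, 34, 31, 33, 35, 50, 123, 167, 172, 172, 175]
173 [168, 170, 171, 171, 171, 170, 159, 122, 72, 63, 65, 66, 66, 68, 67, 71, 68, 68, 69, 70, 65, 68, 53, 36, 31, 33, 31, 38, 54, 64, 81, 114, 148, 169, 171, 172, 172, 168]
176 [170, 170, 169, 171, 174, 177, 177, 172, 159, 139, 116, 93, 77, 72, 71, 72, 69, 71, 73, 71, 73, 73, 76, 73, 80, 99, 132, 155, 170, 172, 171, 171, 169, 170, 169, 170, 170, 172]
190 [172, 173, 169, 170, 172, 172, 155, 102, 63, 59, 56, 59, 83, 134, 169, 171, 171, 169, 173, 171, 168, 172]
196 [171, 171, 171, 168, 169, 165, 125, 66, 53, 61, 57, 57, 65, 104, 154, 169, 172, 171, 166, 169, 166, 169]
202 [130, 120, 112, 102, 100, 93, 75, 53, 57, 56, 54, 58, 57, 77, 102, 115, 128, 137, 143, 146, 151, 153]
208 [51, 49, 49, 49, 48, 50, 53, 57, 57, 59, 60, 55, 53, 54, 48, 48, 48, 47, 50, 48, 47, 49]
[(150, [656.0, 63.0, 171.0]), (153, [653.0, 52.0, 169.0]), (156, [653.0, 52.0, 162.0]), (159, [644.0, 25.0, 169.0]), (162, [642.0, 19.0, 166.0]), (165, [642.0, 17.0, 160.0]), (168, [642.0, 18.0, 153.0]), (171, [642.0, 18.0, 147.0]), (174, [642.0, 17.0, 140.0]), (177, [642.0, 17.0, 133.0]), (180, [717.0, 241.0, -0.0])]
```

The sleeve's axis is within about 2 mm of the spindle. I'll apply the (+1.5, +2) mm correction and lower in two stages.

```bash
python3 -m crank '[[[0,0,0,0.0015,0.002,0,-0.3],[0,0,0,0.0015,0.002,-0.01,-0.3],[0,0,0,0.0015,0.002,-0.025,-0.3],[0,0,0,0.0015,0.002,-0.04,-0.3],[0,0,0,0.0015,0.002,-0.055,-0.3],[0,0,0,0.0015,0.002,-0.07,-0.3],[0,0,0,0.0015,0.002,-0.085,-0.3],[0,0,0,0.0015,0.002,-0.095,-0.3],[0,0,0,0.0015,0.002,-0.098,-0.3],[0,0,0,0.0015,0.002,-0.098,-0.3]]]' 
python3 -m crank '[[[0,0,0,0,0,-0.001,-0.3],[0,0,0,0,0,-0.002,-0.3],[0,0,0,0,0,-0.003,-0.3],[0,0,0,0,0,-0.004,-0.3],[0,0,0,0,0,-0.004,-0.3]]]'
python3 - <<'E'
from h import *
s=status.sense();print(s['position'],s['ft_force'])
E
```

```text
time_s: 7.9
position: [0.6556, 0.0424, 0.0087]
ee_rot: [-179.9, 0.1, 22.9]
ft_force: [-0.3, -0.0, -0.4]
finger_gap: 0.0437
grip_force: 25.0
time_s: 8.32
position: [0.6568, 0.0426, 0.0061]
ee_rot: [180.0, -0.0, 23.0]
ft_force: [0.4, 0.6, -0.9]
finger_gap: 0.0442
grip_force: 25.0
[0.65678929 0.04258005 0.00614544] [ 0.35856375  0.57453175 -0.8917933 ]
```

```bash
python3 -m crank '[[[0,0,0,-0.001,-0.001,-0.001,-0.3],[0,0,0,-0.001,-0.001,-0.002,-0.3],[0,0,0,-0.001,-0.001,-0.002,-0.3]]]'
python3 -m crank '[[[0,0,0,0,0,-0.0005,-0.3],[0,0,0,0,0,-0.001,-0.3],[0,0,0,0,0,-0.001,-0.3]]]'
```

```text
time_s: 8.57
position: [0.6555, 0.0415, 0.0039]
ee_rot: [-180.0, 0.0, 23.0]
ft_force: [0.9, -1.0, 0.3]
finger_gap: 0.0439
grip_force: 25.0
time_s: 8.82
position: [0.6555, 0.0415, 0.0039]
ee_rot: [180.0, -0.0, 23.0]
ft_force: [-2.9, -1.2, 9.2]
finger_gap: 0.0442
grip_force: 25.0
```

The sleeve is seated: 9 N upward force at the expected height. Release, rise and look.

```bash
python3 -m crank '[[[0,0,0,0,0,0.0005,0.2],[0,0,0,0,0,0.001,0.4],[0,0,0,0,0,0.001,0.6],[0,0,0,0,0,0.001,0.8],[0,0,0,0,0,0.001,0.9],[0,0,0,0,0,0.001,1],[0,0,0,0,0,0.001,1],[0,0,0,0,0,0.001,1],[0,0,0,0,0,0.001,1]]]'
python3 -m crank '[[[0,0,0,0,0,0.01,1],[0,0,0,0,0,0.03,1],[0,0,0,0,0,0.055,1],[0,0,0,0,0,0.08,1],[0,0,0,0,0,0.1,1],[0,0,0,0,0.01,0.11,1],[0,0,0,0,0.025,0.11,1],[0,0,0,0,0.05,0.11,1],[0,0,0,0,0.075,0.11,1],[0,0,0,0,0.1,0.11,1]]]'
python3 -m crank '[[[0,0,0,-0.003,0.025,0,1],[0,0,0,-0.006,0.05,0,1],[0,0,0,-0.009,0.07,0,1],[0,0,0,-0.009,0.08,0,1],[0,0,0,-0.009,0.083,0,1],[0,0,0,-0.009,0.083,0,1],[0,0,0,-0.009,0.083,0,1]]]'
python3 - <<'E'
from h import *
b,d=cams.snapshot('side');a,_=cams.snapshot('top');print(status.sense()['position'])
cv2.imwrite('pics/s5.png',np.hstack([cv2.resize(a[60:260,110:310],(400,400)),cv2.resize(b[80:280,220:420],(400,400))]))
E
```

```text
time_s: 9.57
position: [0.6555, 0.0416, 0.0038]
ee_rot: [-180.0, 0.0, 23.0]
ft_force: [1.5, -0.7, -0.0]
finger_gap: 0.0877
grip_force: 0.0
time_s: 10.4
position: [0.6542, 0.1439, 0.1125]
ee_rot: [-179.9, 0.1, 23.0]
ft_force: [-0.7, 0.5, 0.5]
finger_gap: 0.0876
grip_force: 0.0
time_s: 10.98
position: [0.6464, 0.2241, 0.1133]
ee_rot: [180.0, 0.1, 23.0]
ft_force: [0.3, -0.4, 0.2]
finger_gap: 0.0878
grip_force: 0.0
[0.64668924 0.22340752 0.11359869]
```

View pics/s5.png

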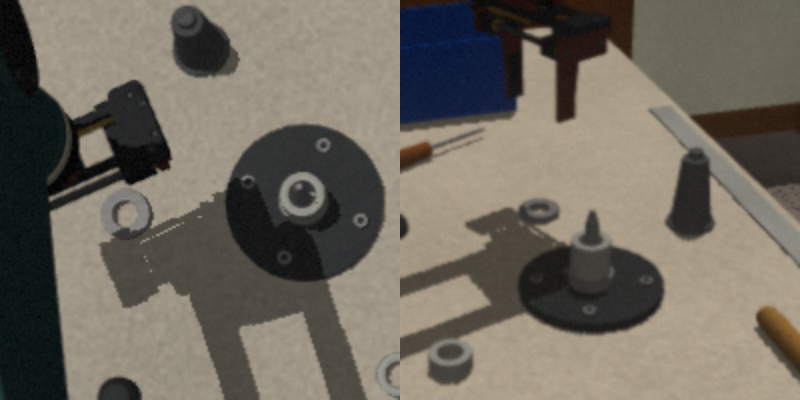

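The sleeve sits level on the bearing (side crop 590,260), and the washer is unmoved at top (173,167). Descending on the washer.

```bash
python3 -m crank '[[[0,0,0,0,0.0005,-0.015,1],[0,0,0,0,0.0005,-0.04,1],[0,0,0,0,0.0005,-0.065,1],[0,0,0,0,0.0005,-0.09,1],[0,0,0,0,0.0005,-0.11,1],[0,0,0,0,0.0005,-0.125,1],[0,0,0,0,0.0005,-0.134,1],[0,0,0,0,0.0005,-0.136,1],[0,0,0,0,0.0005,-0.136,1],[0,0,0,0,0.0005,-0.136,1]]]'
python3 -m crank '[[[0,0,0,0,0,-0.001,1],[0,0,0,0,0,-0.002,1],[0,0,0,0,0,-0.003,1],[0,0,0,0,0,-0.003,1]]]'; python3 tips.py
```

```text
time_s: 11.92
position: [0.6475, 0.2249, -0.0212]
ee_rot: [180.0, -0.1, 22.9]
ft_force: [0.4, 0.1, 0.8]
finger_gap: 0.088
grip_force: 0.0
time_s: 12.25
position: [0.6467, 0.2252, -0.0248]
ee_rot: [-180.0, -0.0, 23.0]
ft_force: [-0.2, 0.7, -0.3]
finger_gap: 0.088
grip_force: 0.0
[ 0.6467  0.2252 -0.0249] 0.08789724942421596
finger 1 247 z pct [0.0052 0.0086 0.0111 0.0147 0.0469] c [0.0484 0.0548 0.0681]
finger -1 290 z pct [0.0044 0.0079 0.012  0.0162 0.0531] c [0.0413 0.0448 0.0591]
```

Tips are at about 6 mm. Down 3 mm more, then close.

```bash
python3 -m crank '[[[0,0,0,0,0,-0.001,1],[0,0,0,0,0,-0.002,1],[0,0,0,0,0,-0.003,1],[0,0,0,0,0,-0.003,1]]]'; python3 -m crank '[[[0,0,0,0,0,0,-0.1],[0,0,0,0,0,0,-0.1],[0,0,0,0,0,0,-0.1],[0,0,0,0,0,0,-0.1],[0,0,0,0,0,0,-0.1],[0,0,0,0,0,0,-0.1],[0,0,0,0,0,0,-0.1],[0,0,0,0,0,0,-0.1],[0,0,0,0,0,0,-0.1]]]' 25
```

```text
time_s: 12.63
position: [0.6463, 0.225, -0.0285]
ee_rot: [-180.0, 0.0, 23.0]
ft_force: [-0.3, 0.4, 1.0]
finger_gap: 0.0875
grip_force: 0.0
time_s: 13.38
position: [0.6466, 0.2251, -0.0282]
ee_rot: [-180.0, -0.0, 23.0]
ft_force: [0.4, -0.5, -0.4]
finger_gap: 0.051
grip_force: 25.0
```

Gripped at 52 mm. Lift, then carry over the spindle.

```bash
python3 -m crank '[[[0,0,0,0,0,0.01,-0.1],[0,0,0,0,0,0.03,-0.1],[0,0,0,0,0,0.055,-0.1],[0,0,0,0,0,0.08,-0.1],[0,0,0,0,0,0.105,-0.1],[0,0,0,0,0,0.122,-0.1],[0,0,0,0,0,0.13,-0.1],[0,0,0,0,0,0.13,-0.1]]]' 30
python3 -m crank '[[[0,0,0,0.0005,-0.01,0,-0.1],[0,0,0,0.002,-0.035,0,-0.1],[0,0,0,0.003,-0.06,0,-0.1],[0,0,0,0.004,-0.085,0,-0.1],[0,0,0,0.0055,-0.11,0,-0.1],[0,0,0,0.007,-0.135,0,-0.1],[0,0,0,0.008,-0.16,0,-0.1],[0,0,0,0.009,-0.177,0,-0.1],[0,0,0,0.009,-0.184,0,-0.1],[0,0,0,0.009,-0.184,0,-0.1]]]'
python3 -m crank '[[[0,0,0,0,0,0,-0.1],[0,0,0,0,0,0,-0.1]]]'
python3 - <<'E'
from h import *
b,d=cams.snapshot('side');print(status.sense()['position'])
print(proj('side',[[.6555,.0413,z] for z in(.13,.14)]).round(1).tolist())
cv2.imwrite('pics/s6.png',cv2.resize(b[120:240,260:380],(600,600),interpolation=2))
E
```

```text
time_s: 14.05
position: [0.6481, 0.2255, 0.1046]
ee_rot: [180.0, -0.2, 23.0]
ft_force: [0.6, 0.5, -0.6]
finger_gap: 0.0511
grip_force: 30.0
time_s: 14.88
position: [0.6543, 0.039, 0.1001]
ee_rot: [-179.9, 0.2, 22.8]
ft_force: [0.3, -0.1, -0.8]
finger_gap: 0.0509
grip_force: 30.0
time_s: 15.05
position: [0.655, 0.0421, 0.1011]
ee_rot: [-179.9, 0.1, 23.0]
ft_force: [0.5, -0.7, -0.4]
finger_gap: 0.0507
grip_force: 30.0
[0.65513887 0.04228173 0.10135875]
[[316.5, 172.3], [316.6, 168.0]]
```

View pics/s6.png

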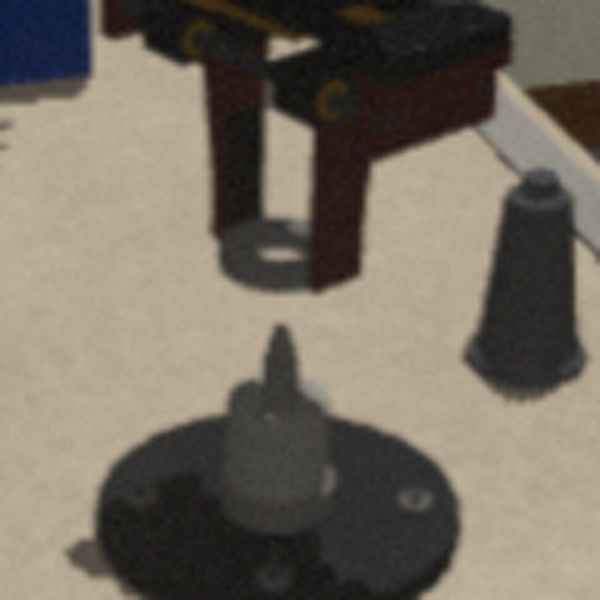

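The washer is level and centred: left edge at side column 304, giving a centre of about 316.7 against 316.5 wanted. Lowering.

```bash
python3 -m crank '[[[0,0,0,0,-0.001,-0.006,-0.1],[0,0,0,0,-0.001,-0.016,-0.1],[0,0,0,0,-0.001,-0.028,-0.1],[0,0,0,0,-0.001,-0.04,-0.1],[0,0,0,0,-0.001,-0.05,-0.1],[0,0,0,0,-0.001,-0.056,-0.1],[0,0,0,0,-0.001,-0.058,-0.1],[0,0,0,0,-0.001,-0.058,-0.1],[0,0,0,0,-0.001,-0.058,-0.1]]]'
python3 -m crank '[[[0,0,0,0,0,-0.001,-0.1],[0,0,0,0,0,-0.002,-0.1],[0,0,0,0,0,-0.003,-0.1],[0,0,0,0,0,-0.003,-0.1]]]'
```

```text
time_s: 15.85
position: [0.6558, 0.04, 0.0439]
ee_rot: [-180.0, -0.0, 23.0]
ft_force: [0.1, -0.5, 0.5]
finger_gap: 0.0504
grip_force: 30.0
time_s: 16.18
position: [0.6556, 0.04, 0.041]
ee_rot: [180.0, -0.0, 23.0]
ft_force: [-0.1, -0.1, -1.2]
finger_gap: 0.0507
grip_force: 30.0
```

```bash
python3 -m crank '[[[0,0,0,0,0.001,-0.001,-0.1],[0,0,0,0,0.001,-0.002,-0.1],[0,0,0,0,0.001,-0.002,-0.1]]]'
python3 -m crank '[[[0,0,0,0,0,-0.0005,-0.1],[0,0,0,0,0,-0.001,-0.1],[0,0,0,0,0,-0.001,-0.1]]]'
```

```text
time_s: 16.43
position: [0.6554, 0.0412, 0.0387]
ee_rot: [-180.0, 0.0, 23.0]
ft_force: [-0.1, 0.6, -1.1]
finger_gap: 0.0508
grip_force: 30.0
time_s: 16.68
position: [0.6556, 0.0411, 0.0379]
ee_rot: [-180.0, -0.0, 23.0]
ft_force: [0.2, -0.1, -1.5]
finger_gap: 0.0505
grip_force: 30.0
```

```bash
python3 -m crank '[[[0,0,0,0,0,-0.0005,-0.1],[0,0,0,0,0,-0.001,-0.1],[0,0,0,0,0,-0.001,-0.1]]]'
```

```text
time_s: 16.93
position: [0.6557, 0.0411, 0.0378]
ee_rot: [180.0, -0.0, 23.0]
ft_force: [-2.9, -0.1, 5.9]
finger_gap: 0.0505
grip_force: 30.0
```

Contact at the expected height. Release, rise clear and check.

```bash
python3 -m crank '[[[0,0,0,0,0,0.0005,0.3],[0,0,0,0,0,0.0005,0.5],[0,0,0,0,0,0.0005,0.7],[0,0,0,0,0,0.0005,0.9],[0,0,0,0,0,0.0005,1],[0,0,0,0,0,0.0005,1],[0,0,0,0,0,0.0005,1],[0,0,0,0,0,0.0005,1],[0,0,0,0,0,0.0005,1]]]'
python3 -m crank '[[[0,0,0,0,0,0.01,1],[0,0,0,0,0,0.03,1],[0,0,0,0,0,0.055,1],[0,0,0,0,0,0.08,1],[0,0,0,0,0,0.1,1],[0,0,0,0,0.02,0.11,1],[0,0,0,0,0.05,0.11,1],[0,0,0,0,0.08,0.11,1],[0,0,0,0,0.11,0.11,1],[0,0,0,0,0.14,0.11,1]]]'
python3 -m crank '[[[0,0,0,0,0.03,0,1],[0,0,0,0,0.05,0,1],[0,0,0,0,0.06,0,1],[0,0,0,0,0.06,0,1],[0,0,0,0,0.06,0,1]]]'
python3 - <<'E'
from h import *
b,d=cams.snapshot('side');a,D=cams.snapshot('top')
C=cloud('top',D);r=np.hypot(C[...,0]-.6555,C[...,1]-.0413);m=(D>.1)&(r<.035)&(C[...,2]>.065)&(C[...,2]<.085)&(r>.014)
q=C[m];A=np.c_[q[:,:2]-[.6555,.0413],np.ones(len(q))];print(len(q),'plane slope,height',np.linalg.lstsq(A,q[:,2],rcond=None)[0].round(4),'mid',(q.max(0)+q.min(0))/2)
cv2.imwrite('pics/s7.png',np.hstack([cv2.resize(a[110:210,210:310],(400,400),interpolation=2),cv2.resize(b[150:250,265:365],(400,400),interpolation=2)]))
E
```

```text
time_s: 17.68
position: [0.6555, 0.0411, 0.0372]
ee_rot: [-180.0, 0.0, 23.0]
ft_force: [0.0, -0.1, 0.2]
finger_gap: 0.088
grip_force: 0.0
time_s: 18.52
position: [0.6556, 0.1823, 0.1485]
ee_rot: [180.0, -0.1, 22.9]
ft_force: [0.8, 1.0, -0.2]
finger_gap: 0.0881
grip_force: 0.0
time_s: 18.93
position: [0.6555, 0.2407, 0.1476]
ee_rot: [180.0, 0.0, 23.0]
ft_force: [-0.3, 0.3, -0.1]
finger_gap: 0.0883
grip_force: 0.0
420 plane slope,height [0.0133 0.0034 0.0754] mid [0.65503523 0.03985052 0.07333863]
```

View pics/s7.png

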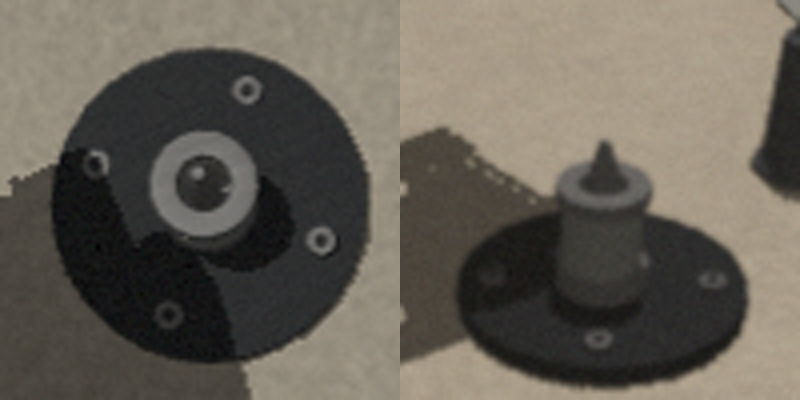

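The pictures show the washer lying level on the sleeve and the spindle tip standing through it (top crop 204,183; side crop 604,185). Its top is at about 76 mm, as expected, and the gripper is clear.

```bash
python3 -c "
from bench import bot
print(bot.hand_in())"
```

```text
the job is handed in; nothing more can be done
None
```

The job is done and handed in at about 19 s: the tall sleeve is on the bearing, the wide washer lies level on top of it, both are released, and the gripper is clear; the reported tool height read about 39 mm too low, so I set heights from the camera.

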